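# Wind the dish carriage through the flap into the dust hood

## Task

Put the glass dish away in the dust hood: wind the wing knob on the carriage clockwise until the carriage has run fully home under the hood, so that the dish pushes in through the hanging flap and the flap falls shut behind it. The knob rides along with the carriage and has to be wound in several grips: let go of it at least once while the dish is part-way in, and take it again. Move the carriage by its knob only (do not shove the carriage itself), keep the dish flat on it, and leave the things standing round about where they are.

Things in the scene. Friction and masses are not known exactly. Their poses are not given: they have to be found in the camera images.
- feed_stage: Fixed feed stage: aluminium plate 265 x 310 x 8 mm with rails; at its +y end a grey hood, 100 mm high, clear on top, over x -60 to 60, y 50 to 222 mm. Origin on the table under the middle of the carriage's tray at travel 0; z up; +y is the way the carriage travels into the hood; the knob is on the -x side, which faces the robot within about 0.2 rad.
- carriage (a joint): Travel of the carriage along +y of the feed stage, m: 0 = back, outside the hood, 0.136 = fully home under the hood, against the end stop. It is geared to the knob: 0.030 m of travel per rad of the knob, no slip, and stays where it is left.
- tray_mid (a point): Middle of the tray's floor on the carriage: aluminium tray 100 x 100 mm, floor 34 mm above the table, rim 5 mm high, and an arm 44 mm wide, 34 mm high, to the -x side that carries the knob on a round boss (42 mm across, top 44 mm above the table). z up; it travels with the carriage.
- knob (a joint): Turn of the wing knob on the carriage, rad, growing clockwise seen from above: 0 when the carriage is back, 4.53 when it is home. Winding takes about 0.21 N m; it has friction and stays where it is left.
- knob_grip (a point): Grip point of the black wing knob, on its upright axis, 74 mm above the table. The wing is an upright bar 70 mm long (point x axis), 14 mm thick (y), from 52 to 92 mm above the table, on a foot 36 mm across. In the feed stage's frame it is at x = -130 mm, y = the carriage's travel, so it shifts 30 mm along +y per rad turned. At knob 0 the bar lies along the stage's x axis.
- flap (a joint): Grey plastic flap 104 mm wide, 50 mm high in the mouth of the hood, hung on a hinge pin 92 mm above the table at y = 50 mm of the feed stage, rad: 0 = hanging shut, positive = its lower edge (42 mm above the table) swung into the hood. It weighs 30 g, swings freely and falls shut by itself.
- dish_center (a point): Centre of the clear glass dish (77 mm across, 16 mm high, loose, upright, about 0.08 kg), half-way up. It stands on the tray of the carriage and rides with it.
- hood_spot (a point): Point at the height of the tray's floor under the hood where the middle of the tray is when the carriage is home.
- gel_pot_mid (a point): Bystander: white plastic pot with a screw cap, 48 mm across, 52 mm high, on the table; point at its centre, half-way up.
- syringe_mid (a point): Bystander: plastic syringe 109 mm long lying on the table on the robot's side of the stage; point at its centre.
- foam_offcut_mid (a point): Bystander: black block 45 x 75 x 18 mm lying on the table beyond the hood; point at its centre.
Mind the look-alikes: they are no part of the job. What is shaped like the part that bears dish_center but red is not meant.

How it is judged:
On the way, in this order (a step that is already met when the one before it is completed fails the run):
1. the dish, carried by the carriage, pushes the flap open (value of joint flap above 0.25 rad and value of joint carriage above 0.01 m).
2. the knob is let go part-way, with the carriage short of home (contact force between the fingers and knob below 0.1 N and value of joint carriage below 0.12 m), for 0.2 s.
3. the carriage is home and the flap has fallen shut behind the dish (value of joint carriage above 0.129 m and value of joint flap below 0.12 rad), for 0.2 s.
At the end, for the whole second after the job is handed in: The carriage is within 7 mm of its end stop under the hood and at rest, the flap hangs shut (within 0.12 rad), and the dish lies flat (within 0.1 rad) on the tray, within 30 mm of the spot under the hood (all of step 3 and horizontal distance between dish_center and hood_spot below 0.03 m and z of dish_center in the frame of tray_mid below 0.014 m and angle between dish_center's own z axis and vertical below 0.1 rad and velocity of joint carriage below 0.01 m/s); the robot touches nothing.
It fails at once if the robot shoves the carriage itself (more than 6 N on its tray or arm) (contact force between any of the fingers, the arm and carriage above 6 N).
It fails at once if the dish tips (angle between dish_center's own z axis and vertical above 0.35 rad).
It fails at once if a bystander is pushed more than 30 mm (distance of any of gel_pot_mid, syringe_mid, foam_offcut_mid from where it was at the start of the episode above 0.03 m).
It also fails if it takes over 67 s, if anything falls off the work surface, if the arm or the gripper's body presses on something with over 40 N, if the wrist force passes 120 N, or if a joint passes its speed limit or range.

## Robot

A 6-joint arm with a two-finger parallel gripper is mounted at the origin on a cart in front of the work surface, level with it; the furniture and walls round the work are solid. World frame = base frame: x ahead of the robot, y to its left, z up, the work surface at z = 0. Lengths are in m, angles in rad, forces in N, time in s.
With the tool pointing down it reaches from about 0.3 to 0.775 m from the base axis. Payload 14.6 kg.
Tool frame: the origin (TCP) lies at the centre of the arm's flange, where the gripper is bolted on; the fingertips stand env.tcp_to_tips ahead of it and the grasp point (between the pads) lies 155 mm ahead of it (env.tcp_to_tips is the distance from the TCP to the fingertips, in m); z points along the fingers, y is the line along which they close (so a half turn about z gives the same grasp; the last joint's range is limited). The gripper opens to 85 mm and grips with 20 to 120 N. Pads are 22 mm wide; open, the fingers measure 114 mm over their backs; the gripper's body (76 mm by 85 mm) begins 54 mm behind the grasp point. The pads swing forward as they close: fully open they stand 13 mm farther back than shut.
Start: joints at [1.133, 0.3, 1.521, -0, 1.321, -0.067], TCP at [0.199, 0.513, 0.405] pointing down, gripper open.
Joint ranges: [-3.03, 3.03], [-0.79, 2.21], [0.23, 2.52], [-1.04, 4.18], [0, 3.07], [-2.55, 2.55]. Speed limits (rad/s): [2.22, 2.22, 2.57, 3.14, 3.14, 3.14].

## Interface

Orientations are given as [roll, pitch, yaw] about the fixed x, y, z axes, in that order (R = Rz(yaw) Ry(pitch) Rx(roll)).
In Python, from station import status, imaging, env gives the robot as it stands.
- The arm moves only by the tool jog_arm, never from a script. Its argument "steps" is a list that holds one entry, the list of rows, each a list of 7 numbers: the shift along the tool's x, y, z scaled (see below), then the turn, a rotation vector about the tool's x, y, z scaled (see below), then the closure, from 0 (fully open) to 1 (shut). A call has 1 to 5 rows; each row is the pose to reach, as a shift and turn from the pose commanded when the call began, along the tool's axes at that moment, turning the shorter way round; what a row does not reach only later rows make up. The controller multiplies each number of a shift by 0.5 m and each number of a turn by 360 degrees. A row lasts 1/12 s, in which the tool goes at most 41.7 mm and 7.16 degrees, less where a joint would pass 70% of its speed; a pose out of reach is approached as far as the arm can. A call with a number of a shift or a turn outside -1 to 1 is refused whole. A call with a gripper value outside its range is refused whole. The fingers move at their own pace and stop on an object; "squeeze" is the grip in N (left out, the last holds). Time passes only in rows, so rows that repeat a pose let the fingers close. It gives the time, the measured TCP pose, the force, the opening and the grip force at its end, in the units of the state.
- status.sense(): the state, without advancing time (a new reading comes with each control period).
- imaging.snapshot(name): name is "scene" or "top" or "wrist"; returns a dict with "image" (480x640x3 uint8, blue, green, red), "mtx" (3x3 intrinsics, pixels), "world_to_cam" (4x4, takes a point from world to camera coordinates); the wrist camera has in their place "hand_eye" (4x4, takes a point from camera to tool coordinates, whose origin is the TCP and whose axes are the flange's). Camera axes: x right, y up, looking along -z (the intrinsics and any distortion apply to the point x, -y, -z); pixel columns grow to the right and rows downward; lengths in m; the calibration is good to about 2 mm. A picture is of the moment at which its call begins: read the wrist's pose just before it. There is no depth.
- env.sign_off(): hands the job in; it is judged then, once.
The state is a dict: "t": time; "q": joint angles; "joint_vel": joint speeds; "effort": joint torques, N m; "ee_pos": TCP position; "ee_rot": TCP orientation; "force": force on the tool from outside, world axes, zero at the start; "moment": the same for the moment, N m; "gripper_width": opening from 0.0 (shut) to 1.0 (fully open); "finger_force": force on a finger pad.
Only numpy, scipy, OpenCV 4.12 (cv2) and the standard library are available. Lean on these libraries where they do the work, as an engineer would, in place of code of your own. Each camera call takes 0.05 s, during which the arm holds its last target. There are 200 camera calls.

## Working session

There is one attempt and no reset: what is moved stays moved. The work goes in short steps, Python scripts to look and compute and a tool call to move; the robot and the scene stay as the last step left them, time stands still between calls to the robot, and variables do not carry over. Pictures are saved under pics/ and viewed, at most 10 in all, crops included, and the job is handed in when it is done.

Besides the shell and the picture viewer there is one more tool, called after "Request:" as a command line: name --argument value ..., lists and objects as JSON in quotes. jog_arm: Moves the arm, as the interface text tells. Shifts and turns lie within -1 to 1; 1 stands for 0.5 m of shift or 360 degrees of turn. Its arguments: {"type":"object","properties":{"steps":{"type":"array"},"squeeze":{"type":"number"}},"required":["steps"]}

```bash
mkdir -p pics; ls; python3 - <<'E'
from station import status, imaging, env
import cv2,numpy as np
s=status.sense();print({k:np.round(v,3).tolist() for k,v in s.items()},env.tcp_to_tips)
for n in("top","scene"):
    d=imaging.snapshot(n);cv2.imwrite(f"pics/{n}0.png",d["image"]);np.savez(f"{n}0.npz",**d);print(n,d["mtx"].round(1).tolist(),d["world_to_cam"].round(3).tolist(),d.keys())
E
```

```text
pics
{'t': 0.0, 'q': [1.133, 0.301, 1.522, -0.0, 1.321, -0.067], 'joint_vel': [-0.001, -0.0, 0.001, 0.001, 0.001, -0.0], 'effort': [-0.003, -54.352, -36.178, -0.0, 0.004, 0.0], 'ee_pos': [0.199, 0.513, 0.404], 'ee_rot': [-3.14, -0.0, 2.771], 'force': [-0.273, -0.184, -0.144], 'moment': [0.033, -0.041, -0.007], 'finger_force': 0.0, 'gripper_width': 1.0} 0.1734
top [[470.5, 0.0, 316.7], [0.0, 470.5, 241.4], [0.0, 0.0, 1.0]] [[0.022, -1.0, 0.001, 0.136], [0.985, 0.021, 0.173, -0.532], [-0.173, -0.002, 0.985, -0.906], [0.0, 0.0, 0.0, 1.0]] dict_keys(['image', 'mtx', 'world_to_cam'])
scene [[619.0, 0.0, 320.0], [0.0, 619.0, 248.5], [0.0, 0.0, 1.0]] [[0.822, -0.57, -0.008, -0.333], [0.235, 0.326, 0.916, -0.254], [-0.519, -0.754, 0.402, -0.64], [0.0, 0.0, 0.0, 1.0]] dict_keys(['image', 'mtx', 'world_to_cam'])
```

View pics/top0.png

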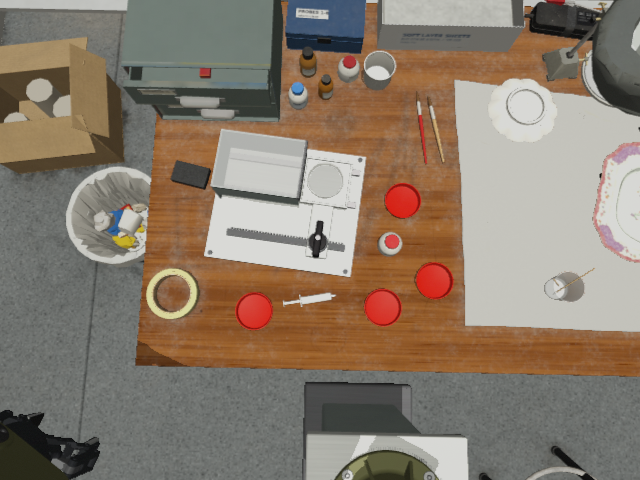

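View pics/scene0.png

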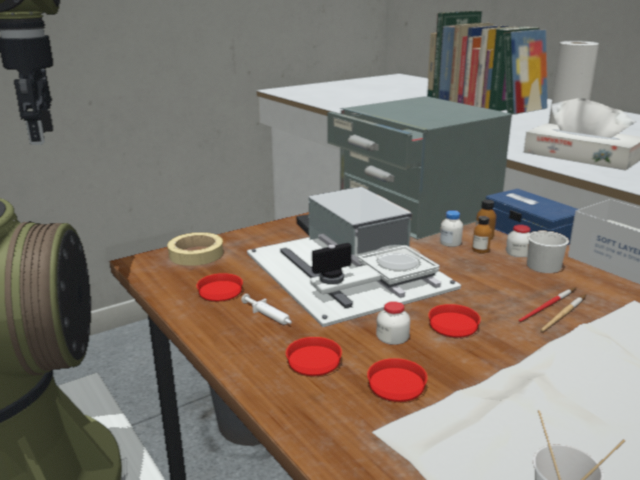

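Top view: knob at about (318,238), plate corners near (206,258), (352,275), (365,157); the hood is on the left (world +y), and the pot at (391,243) and syringe at (310,299) stand nearby. The scene view shows the same, with the wing at about (332,260).

```bash
cat > h.py <<'E'
import numpy as np,cv2
def ray(d,px,z):
    u,v=px;M=d["mtx"];W=d["world_to_cam"]
    c=np.array([(u-M[0,2])/M[0,0],-(v-M[1,2])/M[1,1],-1]);R=W[:3,:3];o=-R.T@W[:3,3];r=R.T@c
    return o+r*(z-o[2])/r[2]
def proj(d,P):
    c=d["world_to_cam"]@np.r_[P,1];x=d["mtx"]@np.array([c[0],-c[1],-c[2]]);return x[:2]/x[2]
E
python3 - <<'E'
from h import *
d=np.load("top0.npz");s=np.load("scene0.npz")
im=d["image"]
a=cv2.resize(im[150:290,200:400],None,fx=4,fy=4,interpolation=cv2.INTER_NEAREST)[:, :800]
b=cv2.resize(s["image"][230:300,290:380],None,fx=6,fy=6,interpolation=cv2.INTER_NEAREST)
cv2.imwrite("pics/a.png",a);cv2.imwrite("pics/b.png",b)
for n,q in dict(fl=(206,258),fr=(352,275),br=(365,157)).items():print(n,ray(d,q,.008).round(4))
# screws
for nm,D,(x0,y0,x1,y1) in(("top",d,(295,210,340,265)),("scene",s,(300,235,365,290))):
    g=D["image"][y0:y1,x0:x1].max(2);m=(g<45).astype(np.uint8)
    n,l,st,c=cv2.connectedComponentsWithStats(m);i=1+st[1:,4].argmax()
    cnt=np.argwhere(l==i)[:,::-1].astype(np.float32)+[x0,y0]
    r=cv2.minAreaRect(cnt.astype(np.float32));print(nm,st[i],c[i]+[x0,y0],r)
E
```

```text
fl [0.4956 0.3782 0.008 ]
fr [0.4666 0.0724 0.008 ]
br [0.7246 0.0463 0.008 ]
top [ 18  11  10  36 118] [317.31355932 239.80508475] ((317.2799987792969, 238.5399627685547), (7.778174877166748, 35.77960205078125), 8.130102157592773)
scene [ 13   9  38  34 932] [331.34120172 260.46351931] ((331.5, 260.5), (33.0, 37.0), 90.0)
```

View pics/a.png

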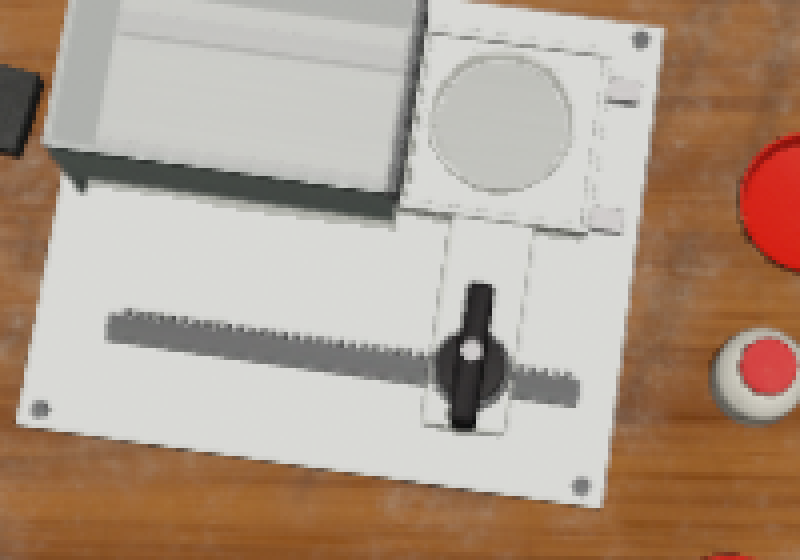

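Crop: wing with its white axis dot at (471,349), i.e. pixel (317.8,237.3) in the full image. The bar lies along the stage's x axis and the plate's sizes come out at 307 x 259 mm, close to the 310 x 265 given.

```bash
cat >> h.py <<'E'
from scipy.spatial.transform import Rotation as R
def tomove(pos,yaw):
    from station import status
    s=status.sense();A=R.from_euler("xyz",s["ee_rot"]);B=R.from_euler("xyz",[np.pi,0,yaw])
    print("t",s["t"],"q",np.round(s["q"],3),"pos",np.round(s["ee_pos"],4),"rot",np.round(s["ee_rot"],3))
    print("shift",(A.inv().apply(np.array(pos)-s["ee_pos"])/.5).round(4),"turn",((A.inv()*B).as_rotvec()/(2*np.pi)).round(4))
E
python3 - <<'E'
from h import *
d=np.load("top0.npz");s=np.load("scene0.npz")
k=ray(d,(317.75,237.25),.093);print("knob",k)
# scene: bar ends on top edge -> check by projection
print(proj(s,[*k[:2],.092]),proj(s,[*k[:2],.052]))
for n,D in(("top",d),("scene",s)):
    g=D["image"];m=None
# screws on plate via dark-grey blobs
for q in((210.2,252.3),(345.5,271.5),(360.2,160)):print(ray(d,q,.010).round(4))
m=((s["image"].max(2)<45)*255).astype(np.uint8)
print([int(np.where(m[r,300:365])[0].min()+300) if m[r,300:365].any() else None for r in range(240,285,4)],[int(np.where(m[r,300:365])[0].max()+300) if m[r,300:365].any() else None for r in range(240,285,4)])
tomove([k[0],k[1],.30],3.045)
E
```

```text
knob [0.5292398  0.14531909 0.093     ]
[331.38826113 247.60259342] [331.39607313 270.20777937]
[0.5076 0.3697 0.01  ]
[0.4734 0.0861 0.01  ]
[0.7168 0.0569 0.01  ]
[None, 346, 335, 313, 313, 313, 313, 313, 314, 325, None, None] [None, 347, 350, 350, 350, 350, 349, 340, 340, 338, None, None]
t 0.1 q [ 1.133  0.3    1.522 -0.     1.321 -0.067] pos [0.1993 0.5126 0.4042] rot [-3.141 -0.     2.771]
shift [-0.8812 -0.4453  0.2088] turn [-0.0002 -0.     -0.0436]
```

Request:
jog_arm --steps '[[[-0.06,-0.03,0.01,0,0,0,0],[-0.12,-0.06,0.02,0,0,0,0],[-0.18,-0.09,0.04,0,0,0,0],[-0.24,-0.12,0.05,0,0,0,0],[-0.3,-0.15,0.07,0,0,0,0]]]' --squeeze 80

```text
t: 0.52
ee_pos: [0.3127, 0.3871, 0.3697]
ee_rot: [3.141, 0.0, 2.771]
force: [-0.4, 0.7, -0.3]
gripper_width: 0.999
finger_force: 0.0
```

Request:
jog_arm --steps '[[[-0.06,-0.03,0.01,0,0,0,0],[-0.12,-0.06,0.02,0,0,0,0],[-0.18,-0.09,0.04,0,0,0,0],[-0.24,-0.12,0.05,0,0,0,0],[-0.3,-0.15,0.07,0,0,0,0]]]'

```text
t: 0.93
ee_pos: [0.4255, 0.2627, 0.3348]
ee_rot: [3.141, 0.0, 2.771]
force: [0.1, 1.5, -0.3]
gripper_width: 0.998
finger_force: 0.0
```

Request:
jog_arm --steps '[[[-0.06,-0.03,0.01,0,0,0,0],[-0.12,-0.06,0.02,0,0,-0.01,0],[-0.18,-0.09,0.04,0,0,-0.02,0],[-0.24,-0.12,0.05,0,0,-0.03,0],[-0.28,-0.145,0.065,0,0,-0.0396,0]]]'

```text
t: 1.35
ee_pos: [0.5303, 0.1437, 0.3018]
ee_rot: [-3.141, 0.0, 3.022]
force: [0.1, 1.0, 0.0]
gripper_width: 0.997
finger_force: 0.0
```

```bash
python3 - <<'E'
from h import *
from station import imaging,status
s=status.sense();d=imaging.snapshot("wrist");np.savez("w0.npz",**d,p=s["ee_pos"],r=s["ee_rot"])
cv2.imwrite("pics/w0.png",d["image"]);print(d["hand_eye"].round(3).tolist(),d["mtx"][0,0])
tomove([.5292,.1453,.30],3.02)
E
```

```text
[[0.0, 0.96, 0.279, 0.069], [1.0, -0.0, -0.0, 0.0], [-0.0, 0.279, -0.96, 0.029], [0.0, 0.0, 0.0, 1.0]] 426.7508509479122
t 1.4 q [ 1.940e-01  4.080e-01  1.633e+00 -1.000e-03  1.102e+00 -1.260e+00] pos [0.5313 0.1414 0.3001] rot [-3.140e+00 -1.000e-03  3.024e+00]
shift [0.0051 0.0072 0.0003] turn [-0.0002 -0.0002  0.0007]
```

View pics/w0.png

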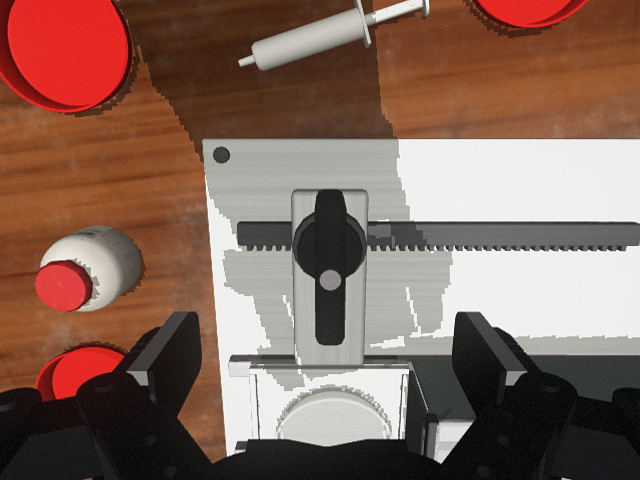

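The wrist view shows the wing aligned with the fingers (plate edge level), with the axis dot at (330,280).

```bash
python3 - <<'E'
from h import *
w=np.load("w0.npz");T=np.eye(4);T[:3,:3]=R.from_euler("xyz",w["r"]).as_matrix();T[:3,3]=w["p"]
D=dict(mtx=w["mtx"],world_to_cam=np.linalg.inv(T@w["hand_eye"]))
print(ray(D,(330,280),.093).round(4)); 
a,b=ray(D,(210,139),.008),ray(D,(620,139),.008);print("yaw",-np.arctan2((b-a)[0],(b-a)[1]))
print([ray(D,q,.092).round(4) for q in((331,191),(330,345))])
tomove([.5292,.1453,.235],3.02)
E
```

```text
[0.5315 0.1454 0.093 ]
yaw -0.11976383754565131
[array([0.4917, 0.1505, 0.092 ]), array([0.5646, 0.1415, 0.092 ])]
t 1.4 q [ 1.940e-01  4.080e-01  1.633e+00 -1.000e-03  1.102e+00 -1.260e+00] pos [0.5313 0.1414 0.3001] rot [-3.140e+00 -1.000e-03  3.024e+00]
shift [0.005  0.0073 0.1303] turn [-0.0002 -0.0002  0.0007]
```

Request:
jog_arm --steps '[[[0.0035,0.007,0.03,0,0,0,0],[0.0035,0.007,0.06,0,0,0,0],[0.0035,0.007,0.09,0,0,0,0],[0.0035,0.007,0.12,0,0,0,0],[0.0035,0.007,0.13,0,0,0,0]]]'

```text
t: 1.82
ee_pos: [0.5269, 0.1494, 0.2349]
ee_rot: [-3.14, -0.003, 3.02]
force: [-0.2, 0.4, 0.4]
gripper_width: 1.0
finger_force: 0.0
```

Request:
jog_arm --steps '[[[0,0,0,0,0,0,0.5],[0,0,0,0,0,0,0.7],[0,0,0,0,0,0,0.8],[0,0,0,0,0,0,0.9],[0,0,0,0,0,0,1]]]'

```text
t: 2.23
ee_pos: [0.5276, 0.1495, 0.2379]
ee_rot: [3.141, 0.001, 3.02]
force: [-0.1, -0.1, 0.4]
gripper_width: 0.298
finger_force: 0.0
```

Request:
jog_arm --steps '[[[0,0,0,0,0,0,1],[0,0,0,0,0,0,1],[0,0,0,0,0,0,1],[0,0,0,0,0,0,1],[0,0,0,0,0,0,1]]]'

```text
t: 2.65
ee_pos: [0.5275, 0.1485, 0.238]
ee_rot: [-3.14, -0.0, 3.018]
force: [-6.7, -12.5, 9.7]
gripper_width: 0.152
finger_force: 76.2
```

Request:
jog_arm --steps '[[[0,-0.002,0,0,0,0,1],[0,-0.003,0,0,0,0,1],[0,-0.003,0,0,0,0,1]]]'

```text
t: 2.9
ee_pos: [0.5272, 0.1476, 0.238]
ee_rot: [-3.141, -0.0, 3.019]
force: [-5.7, -5.2, 8.7]
gripper_width: 0.148
finger_force: 76.1
```

```bash
python3 - <<'E'
from h import *
from station import status
for i in range(3):
    s=status.sense();print(s["ee_pos"],s["force"],s["moment"])
tomove([.5292,.1453,.235],3.02)
E
```

```text
[0.52722693 0.1475597  0.2379782 ] [-5.70514409 -5.22631597  8.71658435] [-0.93685398  0.8020813  -0.32818425]
[0.52722693 0.1475597  0.2379782 ] [-5.70514409 -5.22631597  8.71658435] [-0.93685398  0.8020813  -0.32818425]
[0.52722693 0.1475597  0.2379782 ] [-5.70514409 -5.22631597  8.71658435] [-0.93685398  0.8020813  -0.32818425]
t 2.9 q [ 2.060e-01  4.900e-01  1.679e+00 -1.000e-03  9.720e-01 -1.242e+00] pos [0.5272 0.1476 0.238 ] rot [-3.141 -0.     3.019]
shift [-0.0045 -0.004   0.006 ] turn [-0.0001 -0.     -0.0002]
```

Request:
jog_arm --steps '[[[0,0.0073,0,0,0,0.0195,1],[0,0.0147,0,0,0,0.039,1],[0,0.022,0,0,0,0.0585,1],[0,0.0294,0,0,0,0.078,1],[0,0.0368,0,0,0,0.0975,1]]]'

```text
t: 3.32
ee_pos: [0.5298, 0.1658, 0.238]
ee_rot: [3.141, 0.002, 2.401]
force: [-0.4, -6.4, 6.1]
gripper_width: 0.151
finger_force: 77.9
```

```bash
python3 - <<'E'
from h import *
from station import imaging
d=imaging.snapshot("top");cv2.imwrite("pics/t1.png",cv2.resize(d["image"][120:290,190:410],None,fx=3,fy=3))
tomove([.5272+.0184*.12,.1476+.0184*.993,.238],3.019-.6126)
from station import status;s=status.sense();print(s["force"],s["moment"],s["gripper_width"])
E
```

```text
t 3.3667 q [ 0.238  0.505  1.657 -0.002  0.979 -0.58 ] pos [0.5299 0.1663 0.238 ] rot [3.141e+00 2.000e-03 2.390e+00]
shift [ 0.0001 -0.0012  0.    ] turn [ 0.      0.0003 -0.0025]
[ 0.63065008 -6.30123224  5.86618096] [-1.29978275 -0.15515428 -0.19316166] 0.15029858868995016
```

View pics/t1.png

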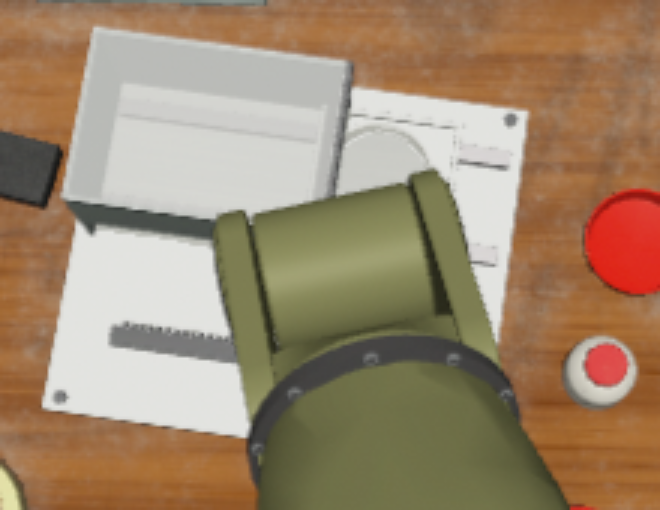

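The dish (at about (380,165)) is going in under the hood's mouth and the forces are small. I'll keep winding.

Request:
jog_arm --steps '[[[0.0042,0.006,0,0,0,0.0195,1],[0.0085,0.012,0,0,0,0.039,1],[0.0127,0.018,0,0,0,0.0585,1],[0.0169,0.024,0,0,0,0.078,1],[0.0211,0.03,0,0,0,0.0975,1]]]'

```text
t: 3.78
ee_pos: [0.5324, 0.1842, 0.2381]
ee_rot: [3.139, 0.001, 1.788]
force: [6.8, -5.2, 1.2]
gripper_width: 0.147
finger_force: 77.7
```

Request:
jog_arm --steps '[[[0.0069,0.0025,0,0,0,0.0195,1],[0.0138,0.005,0,0,0,0.039,1],[0.0208,0.0075,0,0,0,0.0585,1],[0.0277,0.01,0,0,0,0.078,1],[0.0346,0.0125,0,0,0,0.0975,1]]]'

```text
t: 4.2
ee_pos: [0.5351, 0.2023, 0.2381]
ee_rot: [3.137, -0.002, 1.176]
force: [13.0, -6.6, -2.1]
gripper_width: 0.147
finger_force: 77.7
```

Request:
jog_arm --steps '[[[0.0071,-0.0019,0,0,0,0.0195,1],[0.0142,-0.0039,0,0,0,0.039,1],[0.0213,-0.0058,0,0,0,0.0585,1],[0.0284,-0.0078,0,0,0,0.078,1],[0.0355,-0.0097,0,0,0,0.0975,1]]]'

```text
t: 4.62
ee_pos: [0.5377, 0.2201, 0.2382]
ee_rot: [3.138, -0.005, 0.563]
force: [16.7, -9.4, -3.9]
gripper_width: 0.149
finger_force: 77.8
```

Request:
jog_arm --steps '[[[0,0,0,0,0,0,1],[0,0,0,0,0,0,1]]]'

```text
t: 4.78
ee_pos: [0.5377, 0.2202, 0.2382]
ee_rot: [3.138, -0.005, 0.567]
force: [17.4, -6.2, -3.9]
gripper_width: 0.149
finger_force: 78.2
```

```bash
python3 - <<'E'
from h import *
tomove([.5272+.0735*.12,.1476+.0735*.993,.238],3.019-2.45)
from station import status;s=status.sense();print(s["force"],s["moment"],s["gripper_width"])
E
```

```text
t 4.7833 q [ 0.326  0.552  1.58  -0.003  1.004  1.331] pos [0.5377 0.2202 0.2382] rot [ 3.138 -0.005  0.567]
shift [-0.0025 -0.0025  0.0003] turn [ 0.0006 -0.0008 -0.0002]
[17.40037027 -6.20768861 -3.86186444] [-1.34158659 -2.9373473  -0.35230742] 0.1487239432843641
```

Request:
jog_arm --steps '[[[0,0,0,0,0,0,0.5],[0,0,0,0,0,0,0],[0,0,0,0,0,0,0],[0,0,0,0,0,0,0],[0,0,0,0,0,0,0]]]'

```text
t: 5.2
ee_pos: [0.5361, 0.2211, 0.2372]
ee_rot: [-3.141, 0.0, 0.569]
force: [0.2, -0.0, -1.2]
gripper_width: 0.847
finger_force: 0.0
```

Request:
jog_arm --steps '[[[0,0,0,0,0,0,0],[0,0,0,0,0,0,0],[0,0,-0.04,0,0,0,0],[0,0,-0.09,0,0,0,0],[0,0,-0.14,0,0,0,0]]]'

```text
t: 5.62
ee_pos: [0.5361, 0.221, 0.3077]
ee_rot: [-3.141, 0.001, 0.569]
force: [0.1, 0.7, -0.2]
gripper_width: 0.999
finger_force: 0.0
```

Request:
jog_arm --steps '[[[0,0,0,0,0,-0.0195,0],[0,0,0,0,0,-0.039,0],[0,0,0,0,0,-0.0585,0],[0,0,0,0,0,-0.078,0],[0,0,0,0,0,-0.0975,0]]]'

```text
t: 6.03
ee_pos: [0.5362, 0.221, 0.3072]
ee_rot: [-3.142, 0.0, 1.188]
force: [-0.5, -0.8, 0.3]
gripper_width: 1.003
finger_force: 0.0
```

Request:
jog_arm --steps '[[[0,0,0,0,0,-0.0195,0],[0,0,0,0,0,-0.039,0],[0,0,0,0,0,-0.0585,0],[0,0,0,0,0,-0.078,0],[0,0,0,0,0,-0.0975,0]]]'

```text
t: 6.45
ee_pos: [0.5362, 0.221, 0.3072]
ee_rot: [-3.142, -0.0, 1.801]
force: [0.3, 0.5, 0.2]
gripper_width: 1.001
finger_force: 0.0
```

Request:
jog_arm --steps '[[[0,0,0,0,0,-0.0195,0],[0,0,0,0,0,-0.039,0],[0,0,0,0,0,-0.0585,0],[0,0,0,0,0,-0.078,0],[0,0,0,0,0,-0.0975,0]]]'

```text
t: 6.87
ee_pos: [0.5362, 0.221, 0.3072]
ee_rot: [-3.142, -0.0, 2.413]
force: [0.4, -0.0, 0.2]
gripper_width: 0.999
finger_force: 0.0
```

Request:
jog_arm --steps '[[[0,0,0,0,0,-0.0195,0],[0,0,0,0,0,-0.039,0],[0,0,0,0,0,-0.0585,0],[0,0,0,0,0,-0.078,0],[0,0,0,0,0,-0.0975,0]]]'

```text
t: 7.28
ee_pos: [0.5362, 0.221, 0.3072]
ee_rot: [3.142, -0.0, 3.026]
force: [-1.3, 0.2, -0.4]
gripper_width: 1.0
finger_force: 0.0
```

Request:
jog_arm --steps '[[[0,0,0,0,0,-0.0195,0],[0,0,0,0,0,-0.039,0],[0,0,0,0,0,-0.0585,0],[0,0,0,0,0,-0.078,0],[0,0,0,0,0,-0.0975,0]]]'

```text
t: 7.7
ee_pos: [0.5362, 0.221, 0.3072]
ee_rot: [3.142, -0.0, -2.645]
force: [-0.1, 0.1, -0.1]
gripper_width: 1.001
finger_force: 0.0
```

Request:
jog_arm --steps '[[[0,0,0,0,0,-0.0125,0],[0,0,0,0,0,-0.0125,0],[0,0,0,0,0,-0.0125,0]]]'

```text
t: 7.95
ee_pos: [0.5362, 0.221, 0.3072]
ee_rot: [3.142, -0.0, -2.575]
force: [-0.2, -1.2, -0.1]
gripper_width: 1.0
finger_force: 0.0
```

```bash
python3 - <<'E'
from h import *
from station import imaging,status
s=status.sense();d=imaging.snapshot("wrist");np.savez("w1.npz",**d,p=s["ee_pos"],r=s["ee_rot"])
cv2.imwrite("pics/w1.png",d["image"])
tomove([.538,.2202,.238],3.019-2.45+np.pi)
E
```

```text
t 8.0 q [ 0.328  0.46   1.538 -0.     1.144 -1.809] pos [0.5362 0.221  0.3072] rot [ 3.142 -0.    -2.575]
shift [-0.0022 -0.0033  0.1383] turn [ 0.     -0.     -0.0005]
```

View pics/w1.png

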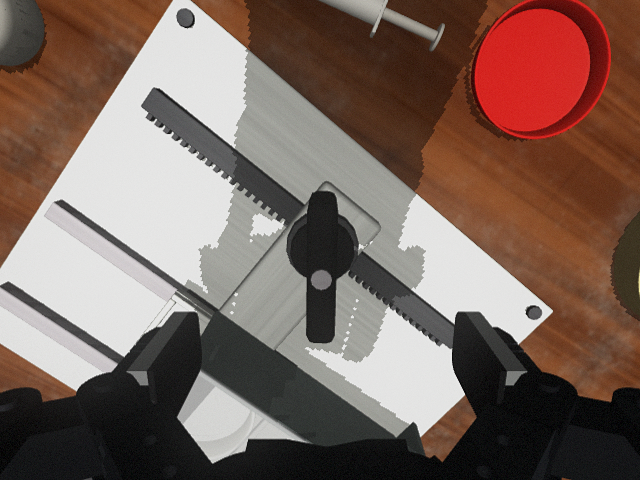

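The wing stands upright in the view between the fingers, with its dot at (321,280). The carriage is part-way in under the hood.

```bash
python3 - <<'E'
from h import *
w=np.load("w1.npz");T=np.eye(4);T[:3,:3]=R.from_euler("xyz",w["r"]).as_matrix();T[:3,3]=w["p"]
D=dict(mtx=w["mtx"],world_to_cam=np.linalg.inv(T@w["hand_eye"]))
k=ray(D,(321,280),.093);print(k.round(4)); a,b=ray(D,(321.5,193),.092),ray(D,(320,342),.092);m=(a+b)/2
print(m.round(4),a-b)
k0=np.array([.5300,.1454]);print((k[:2]-k0)@[.1197,.9928],(k[:2]-k0)@[.9928,-.1197])
tomove([k[0],k[1],.238],-2.5726)
E
```

```text
[0.5405 0.2196 0.093 ]
[0.5373 0.2174 0.092 ] [-0.06218742 -0.03842549  0.        ]
0.07492945465919831 0.0015111946141535132
t 8.0 q [ 0.328  0.46   1.538 -0.     1.144 -1.809] pos [0.5362 0.221  0.3072] rot [ 3.142 -0.    -2.575]
shift [-0.0057 -0.0069  0.1383] turn [ 0.     -0.     -0.0005]
```

Request:
jog_arm --steps '[[[-0.002,-0.007,0.03,0,0,0,0],[-0.002,-0.007,0.06,0,0,0,0],[-0.002,-0.007,0.09,0,0,0,0],[-0.002,-0.007,0.12,0,0,0,0],[-0.002,-0.007,0.139,0,0,0,0]]]'

```text
t: 8.42
ee_pos: [0.5387, 0.2185, 0.2362]
ee_rot: [3.141, -0.001, -2.575]
force: [0.4, -0.0, -0.1]
gripper_width: 1.002
finger_force: 0.0
```

Request:
jog_arm --steps '[[[0,0,0,0,0,0,0.5],[0,0,0,0,0,0,0.7],[0,0,0,0,0,0,0.8],[0,0,0,0,0,0,0.9],[0,0,0,0,0,0,1]]]'

```text
t: 8.83
ee_pos: [0.5391, 0.2186, 0.2385]
ee_rot: [-3.141, 0.001, -2.573]
force: [-0.4, -0.0, 0.3]
gripper_width: 0.299
finger_force: 0.0
```

Request:
jog_arm --steps '[[[0,0,0,0,0,0,1],[0,0,0,0,0,0,1],[0,0,0,0,0,0,1],[0,0,0,0,0,0,1],[0,0,0,0,0,0,1]]]'

```text
t: 9.25
ee_pos: [0.5388, 0.2188, 0.2385]
ee_rot: [3.141, 0.0, -2.572]
force: [-5.2, -0.4, 8.0]
gripper_width: 0.149
finger_force: 77.9
```

Well centred. I'll wind on.

Request:
jog_arm --steps '[[[-0.0047,0.0057,0,0,0,0.0195,1],[-0.0094,0.0113,0,0,0,0.039,1],[-0.014,0.017,0,0,0,0.0585,1],[-0.0187,0.0226,0,0,0,0.078,1],[-0.0234,0.0283,0,0,0,0.0975,1]]]'

```text
t: 9.67
ee_pos: [0.5411, 0.2369, 0.2385]
ee_rot: [-3.141, -0.0, 3.092]
force: [-4.7, -4.2, 8.4]
gripper_width: 0.149
finger_force: 78.2
```

Request:
jog_arm --steps '[[[-0.0006,0.0073,0,0,0,0.0195,1],[-0.0011,0.0147,0,0,0,0.039,1],[-0.0017,0.022,0,0,0,0.0585,1],[-0.0023,0.0293,0,0,0,0.078,1],[-0.0029,0.0366,0,0,0,0.0975,1]]]'

```text
t: 10.08
ee_pos: [0.5433, 0.2549, 0.2385]
ee_rot: [-3.14, -0.0, 2.479]
force: [-7.3, -5.6, 10.0]
gripper_width: 0.146
finger_force: 78.5
```

Request:
jog_arm --steps '[[[0.0037,0.0063,0,0,0,0.0195,1],[0.0075,0.0127,0,0,0,0.039,1],[0.0112,0.019,0,0,0,0.0585,1],[0.015,0.0253,0,0,0,0.078,1],[0.0187,0.0317,0,0,0,0.0975,1]]]'

```text
t: 10.5
ee_pos: [0.5454, 0.2731, 0.2385]
ee_rot: [-3.139, 0.001, 1.867]
force: [-9.9, -6.6, 11.7]
gripper_width: 0.147
finger_force: 78.9
```

```bash
python3 - <<'E'
from h import *
tomove([.5388+.0552*.12,.2188+.0552*.993,.238],-2.572-1.838)
from station import status;s=status.sense();print(s["force"],s["moment"],s["gripper_width"])
E
```

```text
t 10.5 q [ 4.040e-01  6.080e-01  1.488e+00 -1.000e-03  1.048e+00  1.090e-01] pos [0.5454 0.2731 0.2385] rot [-3.139e+00  1.000e-03  1.867e+00]
shift [0.0009 0.0004 0.001 ] turn [-0.0004  0.0001 -0.001 ]
[-9.93148522 -6.64333262 11.67042961] [-1.2500719   2.08635098  0.00442716] 0.1470512784529007
```

Request:
jog_arm --steps '[[[0.0067,0.003,0,0,0,0.0185,1],[0.0129,0.0058,0,0,0,0.0375,1],[0.0129,0.0058,0,0,0,0.0385,1],[0.0129,0.0058,0,0,0,0.0385,1]]]'

```text
t: 10.83
ee_pos: [0.5461, 0.2803, 0.2384]
ee_rot: [-3.14, 0.001, 1.63]
force: [-10.0, -3.6, 10.4]
gripper_width: 0.15
finger_force: 78.9
```

```bash
python3 - <<'E'
from station import status;s=status.sense();print(s["ee_pos"],s["ee_rot"],s["force"],s["moment"],(3.0216-s["ee_rot"][2]+3.1416)*.03)
E
```

```text
[0.54613316 0.28027534 0.23844511] [-3.13972106e+00  6.62810887e-04  1.62982554e+00] [-9.96268851 -3.61886679 10.43987792] [-0.6661598   1.85660498 -0.12735548] 0.1360012337120347
```

Request:
jog_arm --steps '[[[0,0,0,0,0,0,0.6],[0,0,0,0,0,0,0.4],[0,0,0,0,0,0,0.3],[0,0,0,0,0,0,0.3],[0,0,0,0,0,0,0.3]]]'

```text
t: 11.25
ee_pos: [0.5466, 0.2803, 0.2377]
ee_rot: [3.141, 0.0, 1.631]
force: [1.1, 0.2, -1.0]
gripper_width: 0.699
finger_force: 0.0
```

Request:
jog_arm --steps '[[[0,0,-0.03,0,0,0,0.3],[0,0,-0.08,0,0,0,0.3],[0,0,-0.15,0,0,0,0.3],[0,0,-0.22,0,0,0,0.3],[0,0,-0.28,0,0,0,0.3]]]'

```text
t: 11.67
ee_pos: [0.5464, 0.2802, 0.3801]
ee_rot: [3.14, -0.0, 1.631]
force: [0.9, 0.3, 0.3]
gripper_width: 0.698
finger_force: 0.0
```

```bash
python3 - <<'E'
from h import *
from station import imaging
d=imaging.snapshot("scene")["image"];t=imaging.snapshot("top")["image"]
cv2.imwrite("pics/end.png",np.hstack([cv2.resize(d[180:330,230:480],(400,240)),cv2.resize(t[120:290,190:410],(400,240))]))
tomove([.3,.3,.38],1.63)
E
```

```text
t 11.7667 q [ 0.414  0.459  1.353 -0.     1.321  0.354] pos [0.5467 0.2804 0.3834] rot [ 3.133e+00 -3.000e-03  1.631e+00]
shift [ 0.0689 -0.4902  0.003 ] turn [ 0.0013 -0.0005  0.0002]
```

View pics/end.png

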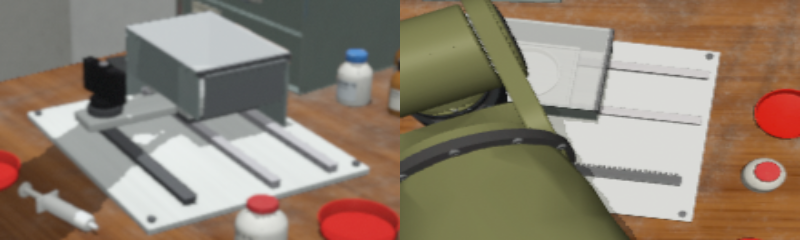

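The left half shows the flap hanging shut at (240,90) and the carriage home. The right half shows the dish lying under the hood's clear top at (540,75). The gripper is clear, so I'm handing in.

```bash
python3 -c "
from station import env;print(env.sign_off())"
```

```text
the job is handed in; nothing more can be done
None
```

I handed the job in. By the last pose reading and pictures, the carriage was home (about 0.136 m by the tool's turn) after two grips, with the flap shut, the dish under the hood and the gripper clear. `env.sign_off()` gave no verdict.

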